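# Seat a well plate and index the row guide to its third click

### The arm

A 6-joint arm with a two-finger parallel gripper is mounted at the origin on a cart in front of the work surface, level with it; the furniture and walls round the work are solid. World frame = base frame: x ahead of the robot, y to its left, z up, the work surface at z = 0. Lengths are in m, angles in rad, forces in N, time in s.
With the tool pointing down it reaches from about 0.325 to 0.75 m from the base axis. Payload 7.6 kg.
Tool frame: the origin (TCP) lies on the centre line of the jaws, within the pads' length; the fingertips stand 19 mm ahead of it and the grasp point (between the pads) is the TCP; z points along the fingers, y is the line along which they close (so a half turn about z gives the same grasp; the last joint's range is limited). The gripper opens to 85 mm and grips with 20 to 120 N. Pads are 22 mm wide; open, the fingers measure 114 mm over their backs; the gripper's body (76 mm by 85 mm) begins 54 mm behind the grasp point. The pads swing forward as they close: fully open they stand 13 mm farther back than shut.
Start: joints at [1.249, 0.052, 1.401, -0, 1.689, -0.07], TCP at [0.131, 0.508, 0.25] pointing down, gripper open.
Joint ranges: [-2.9, 2.9], [-0.91, 2.17], [0.12, 2.37], [-1.06, 4.2], [0.26, 2.73], [-2.93, 2.93]. Speed limits (rad/s): [2.57, 2.57, 3.01, 3.14, 3.14, 3.14].

### API

Orientations are given as a unit quaternion [x, y, z, w].
In Python, from station import ctrl gives the robot as it stands.
- The arm moves only by the tool move_arm, never from a script. Its argument "steps" is one flat list of numbers, 7 for each row, row after row: the turn, a rotation vector about the tool's x, y, z in degrees, then the shift along the tool's x, y, z in m, then the opening, from 0 (shut) to 1 (fully open). A call has 1 to 10 rows; each row is the pose to reach, as a shift and turn from the pose commanded when the call began, along the tool's axes at that moment; what a row does not reach only later rows make up. A row lasts 1/10 s, in which the tool goes at most 50 mm and 8.59 degrees, less where a joint would pass 70% of its speed; a pose out of reach is approached as far as the arm can. A call with a gripper value outside its range is refused whole. The fingers move at their own pace and stop on an object; "newtons" is the grip in N (left out, the last holds). Time passes only in rows, so rows that repeat a pose let the fingers close. It gives the time, the measured TCP pose, the force, the opening and the grip force at its end, in the units of the state.
- ctrl.read_state(): the state, without advancing time (a new reading comes with each control period).
- ctrl.get_image(name): name is "scene" or "side" or "wrist"; returns a dict with "pixels" (400x640x3 uint8, red, green, blue), "depth" (400x640 float32, m along the optical axis (not along the pixel's ray), 0 where there is no reading), "fovy" (degrees; the focal length in pixels is half the picture's height over the tangent of half this angle, whatever the lens; pixels are square), "cx", "cy" (the principal point, pixels), "R" (3x3) and "t" (3): a world point X has camera coordinates R X + t; the wrist camera has in their place "mount" (4x4, takes a point from camera to tool coordinates, whose origin is the TCP and whose axes are the flange's). Camera axes: x right, y down, z forward; pixel columns grow to the right and rows downward; lengths in m; the calibration is good to about 2 mm. A picture is of the moment at which its call begins: read the wrist's pose just before it.
- ctrl.hand_in(): hands the job in; it is judged then, once.
The state is a dict: "time_s": time; "joints": joint angles; "qvel": joint speeds; "effort": joint torques, N m; "tcp_pos": TCP position; "ee_rot": TCP orientation; "force": force on the tool from outside, world axes, zero at the start; "moment": the same for the moment, N m; "width": opening from 0.0 (shut) to 1.0 (fully open); "gripper_force": force on a finger pad.
Only numpy, scipy, OpenCV 4.12 (cv2) and the standard library are available. Lean on these libraries where they do the work, as an engineer would, in place of code of your own. Each camera call takes 0.05 s, during which the arm holds its last target. There are 200 camera calls.

### The job

Push the 96-well plate that lies loose on the black deck of the pipetting guide square and flush into the far left corner of its two fences, keeping it flat and leaving the index knob at rest meanwhile. Then turn the index knob clockwise, counting its clicks, to the third click stop and not past it, so that the holes of the row guide stand over the third row of wells. A spring drives the knob back when it is let go, so the program finishes while the gripper is still holding the knob there; leave the other things round the stand where they are.

Things in the scene. Friction and masses are not known exactly. Their poses are not given: they have to be found in the camera images.
- guide_stand: Pipetting guide stand, fixed: grey metal base 190 x 228 mm. Frame: origin on the bench, x away from the operator, y to the left, z up. Black plate deck, 30 mm above the bench, x -56 to 101, y -94 to 49 mm. In front of it, at x = -65 mm, runs a steel rail 24 mm high; fingers can pass over it. Knob left of the deck, at x = -25, y = 100 mm. Right of the deck only low things lie within 80 mm.
- nest_corner (a point): Corner of the two fence faces, on the deck (30 mm above the bench), at x = 94, y = 43 mm of the stand; its axes are the stand's. The aluminium fences, 6 mm thick, rise 10 mm above the deck: the long one along the left of the deck, the short one across its far end. The seated plate's corner lies here.
- well_plate: Loose white 96-well plate, 128 mm (its x) by 85.5 mm (its y) by 14.4 mm high, 80 to 150 g; origin at the centre of its underside, 30 mm above the bench; its axes are the stand's when seated. Starts 9 to 16 mm short of the far fence and 11 to 32 mm right of the long fence, turned up to 0.1 rad. Too wide to grip: push it at its near and right sides with shut fingers.
- plate_corner (a point): Far left lower corner of the plate (64 mm along its x and 43 mm along its y from its centre): belongs at nest_corner.
- third_row_far (a point): Centre, at the plate's top, of the farthest well of the third row from the left. The plate has 8 rows of 12 wells, 9 mm apart; the rows run along its x, and are counted from its left (+y) side.
- third_row_near (a point): Centre, at the plate's top, of the nearest well of the same third row, 99 mm from the far one.
- guide_hole_far (a point): Farthest of the 12 holes (6 mm) of the row guide, a steel bar 174 x 20 x 6 mm that lies along x above the plate, underside 48.5 mm and top 54.5 mm above the bench. At rest it is parked over the left fence, 9 mm short of the first row; the knob drives it 9 mm, one row, to the right (-y) per click.
- guide_hole_near (a point): Nearest of the 12 holes of the row guide, 99 mm from the far one.
- knob_center (a point): Grip point of the index knob, on its upright axis, 78 mm above the bench. Black bar grip 46 mm long, 14 mm wide (grip it across these 14 mm from above), from 58 to 90 mm above the bench; the scalloped steel index wheel below it (51 mm across) and all else round it end below 55 mm. x axis along the bar, which is the stand's x at rest.
- index_knob (a joint): Angle of the index knob, rad: 0 at rest against its stop, growing clockwise seen from above, to 3.39. A spring ball clicks into the wheel every 24 degrees: stops at 0.419, 0.838, 1.257 (the third), 1.676 and so on, eight in all. The return spring (0.12 N m at rest, 0.15 at the third stop) beats the clicks (+-0.03 N m): let go, the knob runs back to 0.
- microscope: Fixed microscope right of the stand, 350 mm high; origin at the centre of its foot on the bench. It fills x -160 to 140 mm and y -85 to 85 mm of its frame. An obstacle: pass in front of it.
- micropipette: Micropipette lying on the bench left of the stand, 216 mm long, 31 mm high; origin under its middle. Bystander.
- marker: Marker pen lying right of the stand, 135 mm long, 16 mm high; origin under its middle. Bystander.
- red_cap_bottle: Small amber bottle with red cap, 38 mm across, 78 mm high, standing behind the stand to the right; origin under it. Bystander.
- dropper_bottle: Small white dropper bottle, 27 mm across, 62 mm high, standing behind the stand to the right; origin under it. Bystander.
Mind the look-alikes: they are no part of the job. Of the things that look like the well_plate, the larger one is meant.

How it is judged:
By the outcome, as a careful person would: the job done as asked, in the order asked, and still so for the second after the job is handed in, while the arm keeps its last pose, push and grip.
It also fails if it takes over 61 s, if anything falls off the work surface, if the arm or the gripper's body presses on something with over 40 N, if the wrist force passes 120 N, or if a joint passes its speed limit or range.

## Working session

There is one attempt and no reset: what is moved stays moved. The work goes in short steps, Python scripts to look and compute and a tool call to move; the robot and the scene stay as the last step left them, time stands still between calls to the robot, and variables do not carry over. Pictures are saved under pics/ and viewed, at most 10 in all, crops included, and the job is handed in when it is done.

Besides the shell and the picture viewer there is one more tool, called after ">>>" by a JSON object that holds its "fn" and its "kwargs". move_arm: Moves the arm, as the interface text tells. Its arguments: {"type":"object","properties":{"steps":{"type":"array"},"newtons":{"type":"number"}},"required":["steps"]}

```bash
mkdir -p pics; ls; cat > h.py <<'E'
import numpy as np,cv2
from station import ctrl
def grab(n,save=None):
    s=ctrl.read_state(); im=ctrl.get_image(n)
    if save: cv2.imwrite('pics/'+save,im['pixels'][:,:,::-1])
    np.savez('last_'+n+'.npz',tcp=s['tcp_pos'],rot=s['ee_rot'],**im)
    return s,im
def cloud(n):
    from scipy.spatial.transform import Rotation as Ro
    d=np.load('last_'+n+'.npz'); Z=d['depth'];h,w=Z.shape
    f=h/2/np.tan(np.radians(d['fovy'])/2)
    v,u=np.mgrid[:h,:w]
    P=np.stack([(u-d['cx'])/f*Z,(v-d['cy'])/f*Z,Z],-1)
    if 'R' in d: return (P-d['t'])@d['R'], d['pixels'],Z>0
    M=d['mount'];r=d['rot']; r=Ro.from_quat(r) if r.shape==(4,) else Ro.from_matrix(r)
    P=P@M[:3,:3].T+M[:3,3]
    return P@r.as_matrix().T+d['tcp'],d['pixels'],Z>0
E
python3 - <<'E'
from h import *
for n in('scene','side','wrist'): s,im=grab(n,n+'1.png'); print({k:(im[k].tolist() if hasattr(im[k],'tolist') else im[k]) for k in im if k not in('pixels','depth')})
print(s)
E
```

```text
pics
{'fovy': 42.889522583562524, 'cx': 327.4459958040098, 'cy': 209.6374707542763, 'R': [[-0.8417321140113778, -0.5393823618412061, -0.02353117031808616], [-0.2723866671034592, 0.46189609484769756, -0.8440719762844376], [0.4661464918093946, -0.704072911919674, -0.5357133402060705]], 't': [0.5377804814724785, 0.1586366757752984, 1.44794344419925]}
{'fovy': 44.73411704975621, 'cx': 323.71498474261915, 'cy': 198.69037939435125, 'R': [[-0.8405757937181699, -0.5414274861336424, 0.0169885924688666], [-0.3065910644712634, 0.44966462305083743, -0.8389300602332269], [0.446580624525344, -0.7103928519034752, -0.5439740267356529]], 't': [0.5194960133998275, 0.15842488942873845, 1.175729591973718]}
{'fovy': 66.8436545619731, 'cx': 321.4730881917803, 'cy': 200.0352940413678, 'mount': [[0.0008805943896621448, -0.944129619873675, -0.3295731867593414, 0.08382153632029618], [0.9999989986930118, 0.0011964884334988303, -0.0007556642105347238, 0.00041657591639310265], [0.0011077754697932018, -0.32957219132174254, 0.9441297281310917, -0.12428207254930457], [0.0, 0.0, 0.0, 1.0]]}
{'time_s': 0.1, 'joints': array([ 1.24867218e+00,  5.27847166e-02,  1.40159961e+00,  4.46618080e-06,
        1.68860364e+00, -7.03091551e-02]), 'qvel': array([ 8.45973447e-04, -9.73584365e-05, -1.79160854e-03, -9.39016944e-04,
       -7.05101936e-04, -1.49853129e-04]), 'effort': array([ 1.85069082e-03, -3.82583714e+01, -3.60984671e+01,  1.17132834e-05,
        4.75457040e-03, -3.70813814e-05]), 'tcp_pos': array([0.13071684, 0.50822381, 0.24956281]), 'ee_rot': array([ 1.25574807e-01,  9.92083908e-01, -6.83835082e-04, -1.38189971e-04]), 'force': array([-0.26720323,  1.12563048,  0.96791979]), 'moment': array([-0.00936391,  0.01812526,  0.00123335]), 'gripper_force': 0.0, 'width': 0.9983478185078327}
```

View pics/scene1.png

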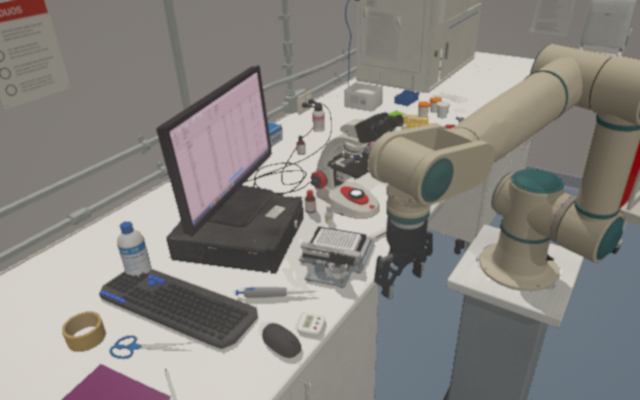

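View pics/wrist1.png

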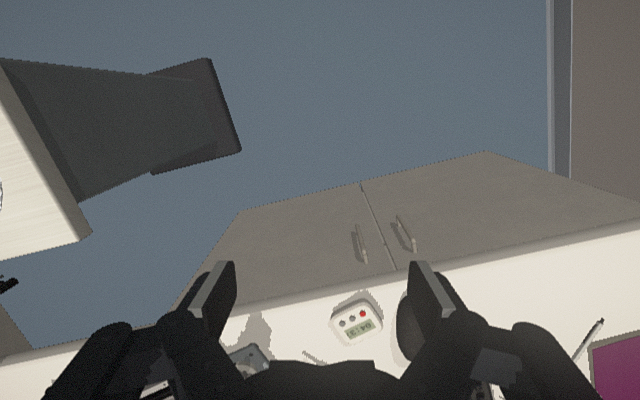

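The scene view shows the stand at about (335,250), left of the gripper. The wrist camera looks away from it. Next I'll crop the side view and get coarse positions.

```bash
python3 - <<'E'
from h import *
for n in('scene','side'):
    P,px,ok=cloud(n)
    if n=='scene':
        for u,v in [(335,240),(310,235),(365,240),(315,275),(350,275),(345,262),(265,292)]: print(n,u,v,P[v,u].round(3))
    else:
        m=ok&(abs(P[...,2]-.045)<.02)&(P[...,0]>.2)&(P[...,0]<.75)&(P[...,1]<.6)&(P[...,1]>-.1)
        vv,uu=np.nonzero(m);print(uu.min(),uu.max(),vv.min(),vv.max())
d=np.load('last_side.npz');cv2.imwrite('pics/sidec.png',cv2.resize(d['pixels'][100:320,220:500,::-1],None,fx=2.7,fy=2.7,interpolation=2))
E
```

```text
scene 335 240 [0.479 0.207 0.04 ]
scene 310 235 [ 0.591  0.177 -0.   ]
scene 365 240 [0.417 0.136 0.019]
scene 315 275 [0.459 0.344 0.013]
scene 350 275 [0.384 0.281 0.001]
scene 345 262 [0.38  0.313 0.07 ]
scene 265 292 [0.526 0.48  0.024]
134 374 159 360
```

View pics/sidec.png

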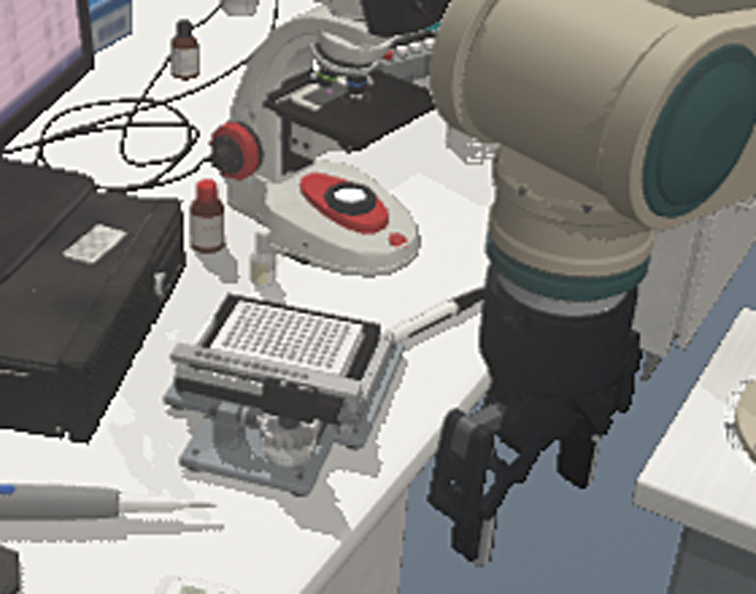

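The side crop shows the stand with the plate at crop (290,335), the guide at (280,375) and the knob and wheel at (290,430). Its centre is near (0.45, 0.22). I'll move the wrist camera above it.

>>> {"fn": "move_arm", "kwargs": {"steps": [0, 0, 0, -0.04, -0.02, -0.04, 1, 0, 0, 0, -0.08, -0.04, -0.04, 1, 0, 0, 0, -0.12, -0.06, -0.04, 1, 0, 0, 0, -0.16, -0.085, -0.04, 1, 0, 0, 0, -0.2, -0.11, -0.04, 1, 0, 0, 0, -0.24, -0.13, -0.04, 1, 0, 0, 0, -0.28, -0.15, -0.04, 1, 0, 0, 0, -0.32, -0.17, -0.04, 1, 0, 0, 0, -0.35, -0.185, -0.04, 1, 0, 0, 0, -0.36, -0.19, -0.04, 1]}}

```text
time_s: 1.15
tcp_pos: [0.4337, 0.2326, 0.2897]
ee_rot: [0.127, 0.992, -0.0, -0.0]
force: [-1.3, 0.1, 0.2]
width: 0.999
gripper_force: 0.0
```

```bash
python3 - <<'E'
from h import *
s,im=grab('wrist','wrist2.png');print(s['tcp_pos'],s['joints'],s['time_s'])
E
```

```text
[0.43373864 0.23258697 0.28967726] [ 4.17400888e-01 -4.64347509e-02  1.42185248e+00 -4.41481738e-04
  1.76719446e+00 -8.98166725e-01] 1.15
```

View pics/wrist2.png

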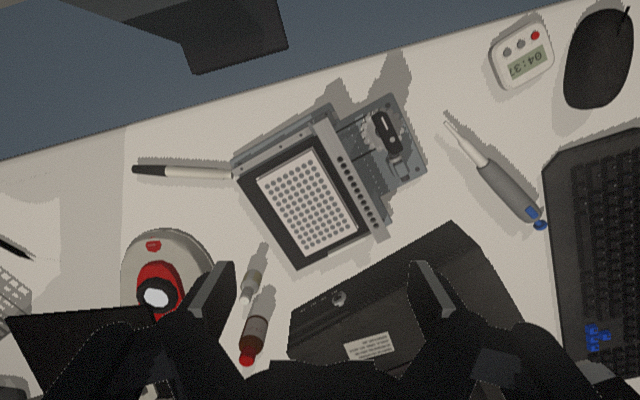

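The wrist view shows the stand whole: plate at (307,200), guide bar from (318,125) to (382,235), knob at (385,130) and the bottles at (250,300). Now I'll measure by height layers.

```bash
cat >> h.py <<'E'
def proj_plane(n,u,v,z):
    """world point at height z on pixel ray (wrist or fixed)"""
    from scipy.spatial.transform import Rotation as Ro
    d=np.load('last_'+n+'.npz');f=d['depth'].shape[0]/2/np.tan(np.radians(d['fovy'])/2)
    r=np.stack([(np.asarray(u)-d['cx'])/f,(np.asarray(v)-d['cy'])/f,np.ones(np.shape(u))],-1)
    if 'R' in d: o=-d['R'].T@d['t'];r=r@d['R']
    else:
        W=Ro.from_quat(d['rot']).as_matrix();M=d['mount'];o=W@M[:3,3]+d['tcp'];r=r@(W@M[:3,:3]).T
    return o+r*((z-o[2])/r[...,2])[...,None]
def rect(pts):
    c,s,a=cv2.minAreaRect((pts[:,:2]*1000).astype(np.float32));return np.round(c,1),np.round(s,1),round(a,2)
E
python3 - <<'E'
from h import *
P,px,ok=cloud('wrist')
v,u=np.mgrid[:400,:640]
roi=ok&(u>225)&(u<430)&(v>80)&(v<275)
z=P[...,2]
print(np.histogram(z[roi],bins=np.arange(-.01,.11,.004)))
def comp(m,minn=60):
    n,l,st,c=cv2.connectedComponentsWithStats(m.astype(np.uint8))
    for i in range(1,n):
        if st[i,4]>minn: print(st[i],rect(P[l==i]),np.median(z[l==i]).round(4))
br=px.astype(int).sum(2)
for nm,m in [('knob',roi&(z>.08)&(z<.1)),('bar',roi&(z>.0505)&(z<.06)),('plate',roi&(z>.037)&(z<.049)&(br>420)),('deck',roi&(z>.024)&(z<.035)),('base',roi&(z>.006)&(z<.02))]:
    print(nm); comp(m,100)
E
```

```text
(array([   67,   168, 15396,   993,    61,   981,  4317,   171,   866,
         667,  3858,   524,   457,  4958,  1139,  1101,  1967,    87,
          68,    44,    42,    30,    27,    19,   192,   396,     0,
           0,     0]), array([-0.01 , -0.006, -0.002,  0.002,  0.006,  0.01 ,  0.014,  0.018,
        0.022,  0.026,  0.03 ,  0.034,  0.038,  0.042,  0.046,  0.05 ,
        0.054,  0.058,  0.062,  0.066,  0.07 ,  0.074,  0.078,  0.082,
        0.086,  0.09 ,  0.094,  0.098,  0.102,  0.106]))
knob
[374 112  29  43 622] (array([408.7, 312.9]), array([46.4, 14.2]), 14.62) 0.0904
bar
[379 108  25  23 148] (array([397.2, 327.2]), array([33.9, 14.4]), 27.25) 0.0512
[361 110  21  42 293] (array([408. , 298.5]), array([21.9, 48. ]), 89.17) 0.051
[ 313  117   78  127 2023] (array([464.5, 265.9]), array([174.6,  20. ]), 14.47) 0.0553
[391 154  18  28 238] (array([458.6, 326.2]), array([36. , 14.3]), 15.13) 0.0525
[384 249  46  26 188] (array([590.2, 311.2]), array([ 4.1, 69.4]), 19.75) 0.0544
plate
[ 257  151  100  105 3672] (array([481.4, 201.9]), array([123.4,  80.8]), 14.7) 0.0451
[328 234  45  24 178] (array([552.9, 241.6]), array([ 6.3, 68.2]), 14.49) 0.0411
deck
[ 232  110  139  161 4804] (array([474.7, 209.7]), array([176.6, 155.6]), 14.28) 0.0309
[364 237  66  38 297] (array([593.7, 301.9]), array([  3.5, 108.3]), 19.81) 0.0296
base
[ 333   93   95  133 3139] (array([457.8, 317.7]), array([165.5,  85.2]), 14.35) 0.0147
[ 229  103  106   66 1058] (array([388.4, 188.3]), array([ 12.2, 154.9]), 14.51) 0.0147
[337 118  35  43 712] (array([418. , 283.7]), array([40.9, 39. ]), 14.48) 0.0149
[238 133  76  45 243] (array([411.2, 173.6]), array([  3.5, 116.8]), 14.5) 0.0151
[357 232  73  43 190] (array([596.3, 299. ]), array([  6.4, 123.6]), 19.12) 0.0175
```

```bash
cat >> h.py <<'E'
YAW=np.radians(14.5);O=np.array([.4579,.2223]);C,S=np.cos(YAW),np.sin(YAW)
RS=np.array([[C,-S],[S,C]])
def to_stand(P): 
    q=np.array(P,float).copy(); q[...,:2]=(q[...,:2]-O)@RS; return q
def to_world(p): return RS@np.asarray(p)+O
def topimg(n,x0,x1,y0,y1,z,res=.0005):
    """orthorectified picture at height z in stand axes (up = +x, left = +y)"""
    from scipy.spatial.transform import Rotation as Ro
    d=np.load('last_'+n+'.npz');f=200/np.tan(np.radians(d['fovy'])/2)
    xs=np.arange(x1,x0,-res);ys=np.arange(y1,y0,-res);X,Y=np.meshgrid(xs,ys,indexing='ij')
    W=np.concatenate([np.stack([X,Y],-1)@RS.T+O,np.full(X.shape+(1,),z)],-1)
    if 'R' in d: c=W@d['R'].T+d['t']
    else:
        M=d['mount'];c=((W-d['tcp'])@Ro.from_quat(d['rot']).as_matrix()-M[:3,3])@M[:3,:3]
    u=c[...,0]/c[...,2]*f+d['cx'];v=c[...,1]/c[...,2]*f+d['cy']
    return cv2.remap(d['pixels'],u.astype(np.float32),v.astype(np.float32),cv2.INTER_CUBIC)
E
python3 - <<'E'
from h import *
P,px,ok=cloud('wrist');Q=to_stand(P)
for a,b in [(-.09,-.08),(-.08,-.072),(-.072,-.066),(-.066,-.06),(-.06,-.056),(-.056,-.05),(-.05,-.046),(-.046,-.042),(-.042,-.03)]:
    m=ok&(Q[...,0]>a)&(Q[...,0]<b)&(Q[...,1]>-.06)&(Q[...,1]<0.02);z=Q[m][:,2];print(a,b,m.sum(),np.percentile(z,[5,50,95]).round(4))
im=topimg('wrist',-.1,.13,-.13,.14,.0444,.0004)
cv2.imwrite('pics/top.png',im[:,:,::-1])
# plate edges per bin: right & left edges, near & far
m=ok&(abs(Q[...,2]-.045)<.004)&(px.astype(int).sum(2)>330)&(Q[...,1]<.03)&(Q[...,0]<.085)
q=Q[m]*1000
def edge(b,e,lo,hi,st,fn):
    r=[]
    for x in np.arange(lo,hi,st):
        w=q[(q[:,b]>x)&(q[:,b]<x+st)]
        if len(w)>5:r.append((x+st/2,fn(w[:,e])))
    r=np.array(r);p=np.polyfit(r[:,0],r[:,1],1);return p.round(4),np.std(r[:,1]-np.polyval(p,r[:,0])).round(2)
print(edge(0,1,-30,65,5,np.min),edge(0,1,-30,65,5,np.max),edge(1,0,-60,10,5,np.min),edge(1,0,-60,10,5,np.max))
E
```

```text
-0.09 -0.08 479 [-0.0004  0.0011  0.0147]
-0.08 -0.072 381 [0.0135 0.015  0.0162]
-0.072 -0.066 321 [0.014  0.0242 0.026 ]
-0.066 -0.06 3106 [0.025  0.3455 0.3571]
-0.06 -0.056 1278 [0.0149 0.3445 0.3567]
-0.056 -0.05 5067 [0.0312 0.3353 0.3541]
-0.05 -0.046 3322 [0.0318 0.344  0.3605]
-0.046 -0.042 2172 [0.0358 0.3404 0.3615]
-0.042 -0.03 3896 [0.0446 0.3462 0.3562]
(array([  -0.9505, -150.2544]), np.float64(118.95)) (array([2.90000e-03, 1.48944e+01]), np.float64(0.14)) (array([-6.10000e-03, -4.43557e+01]), np.float64(0.05)) (array([-7.40000e-03,  7.93257e+01]), np.float64(0.27))
```

View pics/top.png

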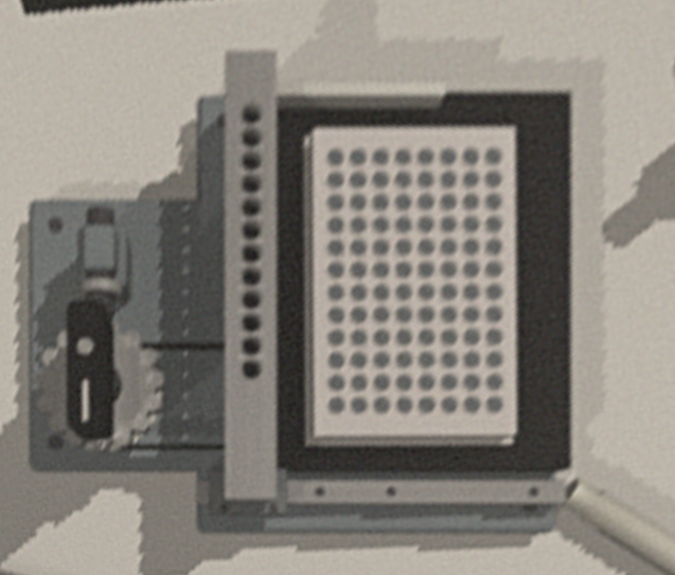

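The rectified view (0.4 mm per pixel) shows the plate square to within about 0.5°. It is about 12 mm short of the far fence and 26 mm right of the long fence. The rail is low, at 25 mm. I'll align the tool with the stand, shut the fingers and approach the near side.

>>> {"fn": "move_arm", "kwargs": {"steps": [0, 0, -8, 0.007, -0.016, 0.03, 0, 0, 0, -16, 0.014, -0.032, 0.06, 0, 0, 0, -24, 0.02, -0.048, 0.1, 0, 0, 0, -29.1, 0.027, -0.063, 0.14, 0, 0, 0, -29.1, 0.027, -0.063, 0.17, 0, 0, 0, -29.1, 0.027, -0.063, 0.17, 0, 0, 0, -29.1, 0.027, -0.063, 0.17, 0]}}

```text
time_s: 1.9
tcp_pos: [0.3901, 0.1813, 0.1213]
ee_rot: [-0.128, 0.992, 0.0, 0.0]
force: [0.1, 0.4, -0.1]
width: -0.004
gripper_force: 0.0
```

```bash
python3 - <<'E'
from h import *
from scipy.spatial.transform import Rotation as R
s=ctrl.read_state();print(to_stand(s['tcp_pos']),R.from_quat(s['ee_rot']).as_matrix().round(4),s['joints'].round(2),s['width'],s['force'])
E
```

```text
[-0.0758712  -0.02270883  0.12126896] [[-9.672e-01 -2.541e-01  3.000e-04]
 [-2.541e-01  9.672e-01  4.000e-04]
 [-4.000e-04  3.000e-04 -1.000e+00]] [ 0.35 -0.14  1.85  0.    1.43 -1.48] -0.004181092185039303 [ 0.0819843   0.43675512 -0.06900826]
```

>>> {"fn": "move_arm", "kwargs": {"steps": [0, 0, 0, 0, 0, 0.035, 0, 0, 0, 0, 0, 0, 0.067, 0, 0, 0, 0, 0, -0.003, 0.069, 0, 0, 0, 0, -0.005, -0.003, 0.069, 0, 0, 0, 0, -0.01, -0.003, 0.069, 0, 0, 0, 0, -0.015, -0.003, 0.069, 0, 0, 0, 0, -0.02, -0.003, 0.069, 0, 0, 0, 0, -0.024, -0.003, 0.069, 0, 0, 0, 0, -0.027, -0.003, 0.069, 0, 0, 0, 0, -0.029, -0.003, 0.069, 0]}}

```text
time_s: 2.9
tcp_pos: [0.4193, 0.185, 0.0513]
ee_rot: [-0.128, 0.992, 0.0, -0.0]
force: [-0.8, -0.6, 1.0]
width: -0.004
gripper_force: 0.4
```

>>> {"fn": "move_arm", "kwargs": {"steps": [0, 0, 0, -0.001, 0, 0, 0, 0, 0, 0, -0.001, 0, 0, 0]}}

```text
time_s: 3.1
tcp_pos: [0.4195, 0.1851, 0.0511]
ee_rot: [-0.128, 0.992, -0.0, -0.001]
force: [-4.1, -1.4, 3.4]
width: 0.004
gripper_force: 2.3
```

>>> {"fn": "move_arm", "kwargs": {"steps": [0, 0, 0, -0.001, 0, 0, 0, 0, 0, 0, -0.001, 0, 0, 0]}}

```text
time_s: 3.3
tcp_pos: [0.4196, 0.1851, 0.051]
ee_rot: [-0.128, 0.992, -0.0, -0.002]
force: [-9.8, -3.0, 8.0]
width: 0.003
gripper_force: 5.1
```

>>> {"fn": "move_arm", "kwargs": {"steps": [0, 0, 0, 0.012, 0, 0, 0, 0, 0, 0, 0.02, 0, -0.03, 0, 0, 0, 0, 0.01, -0.02, -0.06, 0, 0, 0, 0, -0.03, -0.04, -0.06, 0, 0, 0, 0, -0.065, -0.069, -0.06, 0, 0, 0, 0, -0.074, -0.071, -0.04, 0, 0, 0, 0, -0.074, -0.071, -0.01, 0, 0, 0, 0, -0.074, -0.071, 0, 0, 0, 0, 0, -0.074, -0.071, 0, 0]}}

```text
time_s: 4.2
tcp_pos: [0.5102, 0.1354, 0.0507]
ee_rot: [-0.128, 0.992, -0.0, -0.001]
force: [-0.1, 0.3, -0.9]
width: 0.001
gripper_force: 0.0
```

>>> {"fn": "move_arm", "kwargs": {"steps": [0, 0, 0, 0, 0.005, 0, 0, 0, 0, 0, 0, 0.01, 0, 0, 0, 0, 0, 0, 0.015, 0, 0, 0, 0, 0, 0, 0.02, 0, 0, 0, 0, 0, 0, 0.025, 0, 0, 0, 0, 0, 0, 0.029, 0, 0, 0, 0, 0, 0, 0.032, 0, 0, 0, 0, 0, 0, 0.034, 0, 0]}}

```text
time_s: 5.0
tcp_pos: [0.5019, 0.1687, 0.0513]
ee_rot: [-0.128, 0.992, 0.0, 0.0]
force: [0.4, -0.9, 0.3]
width: 0.001
gripper_force: 0.4
```

```bash
python3 - <<'E'
from h import *
s=ctrl.read_state();print(to_stand(s['tcp_pos']),s['force'],s['time_s'])
s,im=grab('wrist')
cv2.imwrite('pics/top2.png',topimg('wrist',-.1,.13,-.13,.14,.0444,.0005)[:,:,::-1])
E
```

```text
[ 0.02918629 -0.06295016  0.05133819] [ 0.42663046 -0.91050446  0.30163169] 5.0
```

View pics/top2.png

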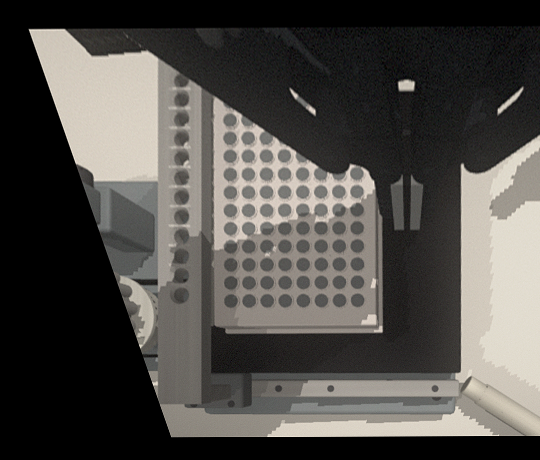

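The fingers are against the plate's right side and its left edge has almost reached the fence. I'll keep pushing until the force rises.

>>> {"fn": "move_arm", "kwargs": {"steps": [0, 0, 0, 0, 0.002, 0, 0, 0, 0, 0, 0, 0.004, 0, 0, 0, 0, 0, 0, 0.005, 0, 0]}}

```text
time_s: 5.35
tcp_pos: [0.5006, 0.1733, 0.0512]
ee_rot: [-0.128, 0.992, 0.0, -0.0]
force: [0.7, -0.5, 0.6]
width: -0.001
gripper_force: 0.3
```

>>> {"fn": "move_arm", "kwargs": {"steps": [0, 0, 0, 0, 0.001, 0, 0, 0, 0, 0, 0, 0.002, 0, 0, 0, 0, 0, 0, 0.002, 0, 0]}}

```text
time_s: 5.65
tcp_pos: [0.5001, 0.1753, 0.0513]
ee_rot: [-0.128, 0.992, 0.0, -0.0]
force: [1.1, -0.4, 0.5]
width: 0.002
gripper_force: 0.0
```

>>> {"fn": "move_arm", "kwargs": {"steps": [0, 0, 0, 0, 0.001, 0, 0, 0, 0, 0, 0, 0.001, 0, 0]}}

```text
time_s: 5.85
tcp_pos: [0.4999, 0.1759, 0.0513]
ee_rot: [-0.128, 0.992, -0.0, -0.0]
force: [0.4, -2.4, 1.7]
width: -0.006
gripper_force: 1.0
```

>>> {"fn": "move_arm", "kwargs": {"steps": [0, 0, 0, 0, 0.001, 0, 0, 0, 0, 0, 0, 0.001, 0, 0]}}

```text
time_s: 6.05
tcp_pos: [0.4998, 0.1762, 0.0513]
ee_rot: [-0.128, 0.992, -0.001, -0.0]
force: [-0.3, -6.7, 1.4]
width: -0.004
gripper_force: 3.1
```

>>> {"fn": "move_arm", "kwargs": {"steps": [0, 0, 0, 0, 0.001, 0, 0, 0, 0, 0, 0, 0.001, 0, 0]}}

```text
time_s: 6.25
tcp_pos: [0.4998, 0.1763, 0.0513]
ee_rot: [-0.127, 0.992, -0.002, -0.0]
force: [1.1, -9.3, 0.9]
width: -0.003
gripper_force: 5.0
```

Flush on the left. Now I'll repeat the near-side push, centred, to square it.

>>> {"fn": "move_arm", "kwargs": {"steps": [0, 0, 0, 0, -0.012, 0, 0, 0, 0, 0, 0, -0.015, -0.03, 0, 0, 0, 0, 0.02, 0, -0.06, 0, 0, 0, 0, 0.06, 0.03, -0.06, 0, 0, 0, 0, 0.095, 0.047, -0.06, 0, 0, 0, 0, 0.099, 0.048, -0.03, 0, 0, 0, 0, 0.099, 0.048, -0.002, 0, 0, 0, 0, 0.099, 0.048, 0, 0, 0, 0, 0, 0.09, 0.048, 0, 0, 0, 0, 0, 0.082, 0.048, 0, 0]}}

```text
time_s: 7.25
tcp_pos: [0.4099, 0.2042, 0.053]
ee_rot: [-0.128, 0.992, 0.001, 0.001]
force: [1.1, 0.4, -0.3]
width: -0.002
gripper_force: 0.0
```

>>> {"fn": "move_arm", "kwargs": {"steps": [0, 0, 0, -0.003, 0, 0, 0, 0, 0, 0, -0.005, 0, 0, 0, 0, 0, 0, -0.006, 0, 0, 0, 0, 0, 0, -0.007, 0, 0, 0]}}

```text
time_s: 7.65
tcp_pos: [0.4143, 0.2054, 0.0513]
ee_rot: [-0.128, 0.992, -0.0, -0.001]
force: [-5.8, -1.9, 4.6]
width: 0.001
gripper_force: 3.2
```

>>> {"fn": "move_arm", "kwargs": {"steps": [0, 0, 0, -0.001, 0, 0, 0, 0, 0, 0, -0.001, 0, 0, 0]}}

```text
time_s: 7.85
tcp_pos: [0.4143, 0.2054, 0.0511]
ee_rot: [-0.128, 0.992, -0.0, -0.002]
force: [-7.3, -2.0, 5.6]
width: 0.0
gripper_force: 4.2
```

>>> {"fn": "move_arm", "kwargs": {"steps": [0, 0, 0, 0.012, 0, 0, 0, 0, 0, 0, 0.015, 0, -0.04, 0, 0, 0, 0, 0.015, 0.01, -0.08, 0, 0, 0, 0, 0.005, 0.04, -0.12, 0.5, 0, 0, 0, -0.015, 0.075, -0.14, 0.5, 0, 0, 0, -0.023, 0.105, -0.15, 0.5, 0, 0, 0, -0.023, 0.105, -0.15, 0.5, 0, 0, 0, -0.023, 0.105, -0.15, 0.5]}}

```text
time_s: 8.65
tcp_pos: [0.4111, 0.3133, 0.2009]
ee_rot: [-0.128, 0.992, -0.0, -0.0]
force: [-0.6, 0.1, 0.8]
width: 0.504
gripper_force: 0.0
```

```bash
python3 - <<'E'
from h import *
s,im=grab('wrist');print(to_stand(s['tcp_pos']),s['joints'].round(2),s['width'])
cv2.imwrite('pics/top3.png',topimg('wrist',-.1,.13,-.13,.14,.0444,.0004)[:,:,::-1])
P,px,ok=cloud('wrist');Q=to_stand(P);z=Q[...,2]
m=ok&(abs(z-.09)<.006)&(abs(Q[...,0]+.025)<.045)&(abs(Q[...,1]-.1)<.04);print('knob',m.sum(),rect(Q[m]))
m=ok&(abs(z-.045)<.003)&(px.astype(int).sum(2)>330)&(Q[...,1]<.03)&(Q[...,1]>-.06)&(Q[...,0]<.085);print('plate',m.sum(),rect(Q[m]))
m=ok&(abs(z-.055)<.002)&(abs(Q[...,1]-.04)<.02);print('bar',m.sum(),rect(Q[m]))
E
```

```text
[-0.02253368  0.0998363   0.20094616] [ 0.58  0.05  1.5  -0.    1.59 -1.25] 0.5044519391902307
knob 888 (array([-25.3, 100.8]), array([13.6, 45.8]), 89.97)
plate 5434 (array([26.4, -6. ]), array([117.4,  69. ]), 0.19)
bar 2324 (array([41.4, 43. ]), array([223.1,  24.5]), 2.23)
```

View pics/top3.png

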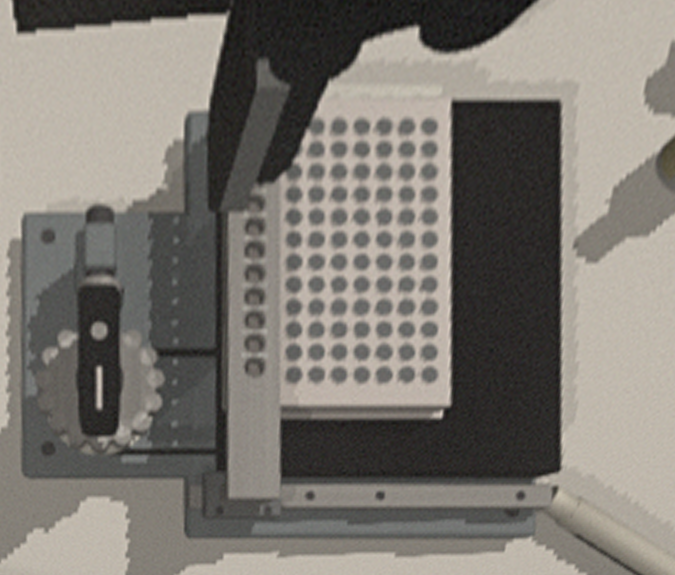

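The plate is seated: wells at x 79.5 and −20, row 2 at y 22.8, as expected for the corner. The knob is at (−25.3, 100.8) mm in the stand frame and still at rest. Descending to grip it.

>>> {"fn": "move_arm", "kwargs": {"steps": [0, 0, 0, 0.0025, 0.001, 0.04, 0.5, 0, 0, 0, 0.0025, 0.001, 0.08, 0.5, 0, 0, 0, 0.0025, 0.001, 0.11, 0.5, 0, 0, 0, 0.0025, 0.001, 0.123, 0.5, 0, 0, 0, 0.0025, 0.001, 0.123, 0.5, 0, 0, 0, 0.0025, 0.001, 0.123, 0, 0, 0, 0, 0.0025, 0.001, 0.123, 0, 0, 0, 0, 0.0025, 0.001, 0.123, 0, 0, 0, 0, 0.0025, 0.001, 0.123, 0], "newtons": 60}}

```text
time_s: 9.6
tcp_pos: [0.4097, 0.3141, 0.0805]
ee_rot: [-0.128, 0.992, 0.001, 0.002]
force: [-0.2, -2.0, 6.1]
width: 0.151
gripper_force: 60.3
```

```bash
python3 - <<'E'
from h import *
s=ctrl.read_state();print(to_stand(s['tcp_pos']),s['width'],s['force'],s['moment'],s['gripper_force'])
E
```

```text
[-0.02368272  0.10089978  0.08052805] 0.15115536313487615 [-0.19396119 -1.96404153  6.13757431] [-0.26203335  0.13267447 -0.10990119] 60.304840207099915
```

>>> {"fn": "move_arm", "kwargs": {"steps": [0, 0, 4, 0, 0, 0, 0, 0, 0, 8, 0, 0, 0, 0, 0, 0, 12, 0, 0, 0, 0, 0, 0, 16, 0, 0, 0, 0, 0, 0, 20, 0, 0, 0, 0, 0, 0, 24, 0, 0, 0, 0, 0, 0, 24, 0, 0, 0, 0]}}

```text
time_s: 10.3
tcp_pos: [0.4098, 0.313, 0.0805]
ee_rot: [0.082, 0.997, -0.0, 0.002]
force: [-0.4, -5.7, 9.3]
width: 0.153
gripper_force: 60.7
```

```bash
cat >k.py <<'E'
from h import *
from scipy.spatial.transform import Rotation as R
s=ctrl.read_state();X=R.from_quat(s['ee_rot']).as_matrix()[:,0]
print(to_stand(s['tcp_pos']),'turn',(194.5-np.degrees(np.arctan2(X[1],X[0]))%360).round(2),s['force'].round(1),s['moment'].round(3),s['joints'].round(2),s['time_s'])
grab('side');grab('scene')
for n in('side','scene'):
    P,px,ok=cloud(n);Q=to_stand(P)
    m=ok&(abs(Q[...,2]-.055)<.003)&(Q[...,1]<.06)&(Q[...,1]>-.05)&(Q[...,0]>.05)&(Q[...,0]<.12); print(n,m.sum(), rect(Q[m]) if m.sum()>5 else 0)
E
python3 k.py
```

```text
[-0.02388826  0.09987567  0.08049937] turn 23.94 [-0.4 -5.7  9.3] [-1.154  0.168  0.16 ] [ 0.58  0.15  1.64 -0.    1.35 -0.82] 10.3
side 114 (array([79., 31.]), array([25.8, 52.2]), 89.02)
scene 58 (array([74.9, 34.4]), array([47.3, 26.3]), 4.07)
```

First click: the bar has moved about 9 mm. Continuing to the second and then the third stop.

>>> {"fn": "move_arm", "kwargs": {"steps": [0, 0, 4, 0, 0, 0, 0, 0, 0, 8, 0, 0, 0, 0, 0, 0, 12, 0, 0, 0, 0, 0, 0, 16, 0, 0, 0, 0, 0, 0, 20, 0, 0, 0, 0, 0, 0, 24, 0, 0, 0, 0, 0, 0, 24, 0, 0, 0, 0]}}

```text
time_s: 11.1
tcp_pos: [0.4094, 0.312, 0.0805]
ee_rot: [0.288, 0.958, -0.001, 0.001]
force: [-5.4, -13.1, 12.4]
width: 0.151
gripper_force: 61.3
```

>>> {"fn": "move_arm", "kwargs": {"steps": [0, 0, 4, 0, 0, 0, 0, 0, 0, 8, 0, 0, 0, 0, 0, 0, 12, 0, 0, 0, 0, 0, 0, 16, 0, 0, 0, 0, 0, 0, 20, 0, 0, 0, 0, 0, 0, 22, 0, 0, 0, 0, 0, 0, 24, 0, 0, 0, 0, 0, 0, 24, 0, 0, 0, 0]}}

```text
time_s: 11.9
tcp_pos: [0.4087, 0.3113, 0.0804]
ee_rot: [0.48, 0.877, -0.002, 0.001]
force: [-9.5, -17.5, 16.8]
width: 0.151
gripper_force: 61.9
```

```bash
cat >>k.py <<'E'
a=topimg('side',-.04,.11,-.05,.06,.0545,.0003);b=topimg('side',-.04,.11,-.05,.06,.0444,.0003)
cv2.imwrite('pics/side3.png',np.hstack([a,b])[:,:,::-1])
E
python3 k.py
```

```text
[-0.02537638  0.09848681  0.08041275] turn 71.9 [ -9.5 -17.5  16.8] [-2.682  1.365  0.146] [ 0.58  0.15  1.64 -0.    1.35  0.01] 11.9
side 74 (array([84.9, 14.2]), array([40.3, 25.4]), 1.87)
scene 40 (array([78.9, 16.9]), array([24.2, 46.5]), 81.34)
```

View pics/side3.png

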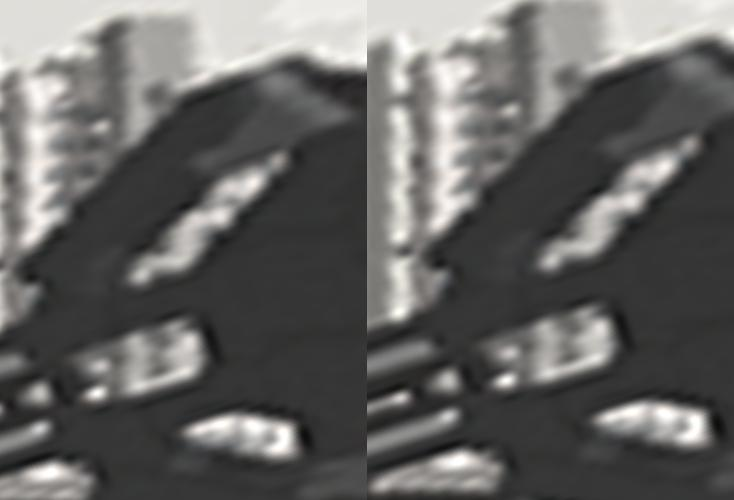

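>>> {"fn": "move_arm", "kwargs": {"steps": [0, 0, 0, -0.0007, -0.001, -0.001, 0, 0, 0, 0, -0.001, -0.002, -0.002, 0, 0, 0, 0, -0.001, -0.002, -0.002, 0]}}

```text
time_s: 12.3
tcp_pos: [0.4084, 0.311, 0.0806]
ee_rot: [0.48, 0.877, 0.0, 0.001]
force: [4.1, -3.3, -4.2]
width: 0.152
gripper_force: 59.6
```

```bash
cat >>k.py <<'E'
grab('wrist')
cv2.imwrite('pics/w4.png',np.hstack([topimg('wrist',-.1,.13,-.06,.13,.0545,.0006),topimg('wrist',-.1,.13,-.06,.13,.0444,.0006)])[:,:,::-1])
P,px,ok=cloud('wrist');Q=to_stand(P)
m=ok&(abs(Q[...,2]-.055)<.0025)&(Q[...,1]<.03)&(Q[...,1]>-.01)&(Q[...,0]>-.08)&(Q[...,0]<.12);print('bar',m.sum(),rect(Q[m]))
E
python3 k.py
```

```text
[-0.0257169   0.09826279  0.08060807] turn 71.84 [ 4.1 -3.3 -4.2] [-0.58  -0.816  0.122] [ 0.58  0.15  1.65 -0.    1.35  0.01] 12.3
side 68 (array([82.9, 13.8]), array([23. , 43.1]), 88.17)
scene 51 (array([77.5, 16.1]), array([23.3, 41.9]), 89.16)
bar 425 (array([ 3.5, 16.5]), array([148.2,  18.6]), 3.29)
```

View pics/w4.png

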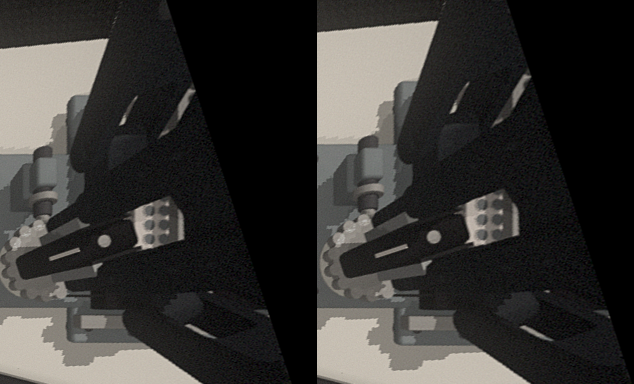

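```bash
python3 - <<'E'
from h import *
P,px,ok=cloud('wrist');Q=to_stand(P);br=px.astype(int).sum(2)
m=ok&(abs(Q[...,2]-.09)<.003)&(abs(Q[...,0]+.025)<.03)&(abs(Q[...,1]-.1)<.03)
m=cv2.morphologyEx(m.astype(np.uint8),cv2.MORPH_OPEN,np.ones((3,3)))>0
q=Q[m][:,:2]; w,V=np.linalg.eigh(np.cov(q.T));print(m.sum(),rect(Q[m]),np.degrees(np.arctan2(V[1,1],V[0,1])))
# bar edges, row by row (y of min/max at height .0545 by x bin)
b=ok&(abs(Q[...,2]-.055)<.002)&(Q[...,1]<.03)&(Q[...,1]>-.005)
for n in('wrist','side','scene'):
    P,px,ok=cloud(n);Q=to_stand(P);b=ok&(abs(Q[...,2]-.0545)<.0025)&(Q[...,1]<.035)&(Q[...,1]>-.01)
    for x in np.arange(-.07,.1,.01):
        y=Q[b&(abs(Q[...,0]-x)<.005)][:,1]
        if len(y)>8: print(n,x.round(3),len(y),(np.percentile(y,[3,97])*1000).round(1))
E
```

```text
3016 (array([-25.3, 101. ]), array([36.1, 41.2]), 56.74) 108.29054874841377
wrist -0.07 44 [ 7.2 17. ]
wrist -0.01 111 [21.2 24.5]
wrist 0.0 101 [21.1 24.7]
wrist 0.01 17 [23.4 24.7]
wrist 0.06 83 [20.9 24.8]
wrist 0.07 71 [13.9 23.3]
wrist 0.08 9 [11.3 17.8]
side -0.07 10 [ 6.8 25.6]
side -0.06 19 [ 6.4 26. ]
side -0.05 17 [ 5.3 25.1]
side 0.0 23 [ 4.8 25.7]
side 0.01 14 [ 2.  21.8]
side 0.03 11 [ 4.2 18.3]
side 0.07 13 [13.4 25.7]
side 0.08 13 [ 8.5 24.7]
side 0.09 15 [ 4.8 24.7]
scene -0.07 15 [ 6.1 27.7]
scene -0.06 15 [ 6.7 25.4]
scene -0.01 9 [ 7.9 25.2]
scene 0.0 14 [ 3.8 26.1]
scene 0.08 15 [ 6.5 25.9]
scene 0.09 17 [ 4.9 26. ]
```

```bash
python3 -c "
from station import ctrl
print(ctrl.hand_in())"
```

```text
the job is handed in; nothing more can be done
None
```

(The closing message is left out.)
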